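Fire the illuminator lamp and hold its sprung shutter half open

TASK

Fire the lamp by squeezing the trigger of the clamped hand grip fully home, then let it spring right back. Then take the upright tab of the spring-loaded shutter on the illuminator, slide it until the round light window is half uncovered (tab level with the half-way lines on the rails, half of its travel), and finish while still holding it there steadily with the fingers: do not let go. Never slide the shutter nearly wide open, and leave the loose things on the table where they are.

Things in the scene. Friction and masses are not known exactly. Their poses are not given: they have to be found in the camera images.
- illuminator: white box fixed to the table, 170 (its x) by 250 (its y) by 60 mm tall; origin at the centre of its underside, z up. On top a pale round window (56 mm wide, centred at its y = -55 mm) is covered by a dark flat shutter that slides only towards the box's +y between two rails along y (at x = +-47 mm, tops 74 mm above the table). A black knob, 32 mm wide, 14 mm tall, stands at x = 60, y = 104 mm.
- tab: upright black ribbed plate on the shutter, the part to hold: 12 mm thick along the sliding direction (its y = the illuminator's y), 40 mm wide (x), 40 mm tall; origin at the centre of its foot, on the shutter's top face, 68 mm above the table. Shut, it stands at the illuminator's x = 0, y = -18 mm; it moves with the shutter.
- tab_mid (a point): point on the tab's centre line, 26 mm above its foot (94 mm above the table), a good TCP position for pinching it from above across its 12 mm.
- half_mark (a point): fixed point at the illuminator's x = 0, y = +12 mm, 94 mm above the table, level with the white half-way line on each black rail: tab_mid coincides with it when the shutter is at half travel.
- shutter (a joint): travel of the shutter in m along the illuminator's +y: 0 shut (rest), 0.030 half, 0.060 wide open. A spring pushes it shut: about 2.6 N at 0, 6.5 N at half, 10.4 N wide open; it snaps back when let go.
- grip: pistol-style grip clamped on its side on a steel plate (190 x 75 x 8 mm) fixed to the table; origin on the table under the handle. Black handle: along its x from -68 to +58 mm, 26 mm thick (y, centred at 0), 30 to 64 mm above the table. White head, 70 mm wide, top 70 mm above the table, from x = 54 to 120 mm. The trigger lies on the handle's -y side.
- trigger_blade: grey plastic trigger, a bar 85 mm long, 8 mm thick and 26 mm tall (34 to 60 mm above the table). Origin at its hinge, at the grip's x = 52, y = -18 mm, 47 mm above the table; from there it runs towards the grip's -x, at rest splayed 0.30 rad out to -y. It turns level, about a vertical hinge, towards the handle.
- trigger_pad (a point): point in the middle of the trigger bar's thickness, 60 mm from its hinge, 47 mm above the table: where to squeeze. At rest, handle and trigger together are 53 mm wide there, fully squeezed 38 mm. It moves with the trigger.
- squeeze_point (a point): fixed point at the grip's x = -6, y = -6 mm, 47 mm above the table: midway between the outer faces of handle and squeezed trigger; a good TCP position for squeezing from above with the fingers closing along the grip's y.
- trigger (a joint): trigger angle in rad: 0 released (rest), 0.26 fully squeezed at its stop. A spring returns it; at trigger_pad it takes about 2 N to start and 6.5 N fully home.
- objective: steel microscope objective standing upright, 36 mm diameter, 47 mm tall, bystander; origin at its underside, leave where it is
- dish: shallow glass dish, 68 mm diameter, 14 mm tall, bystander; origin at its underside, leave where it is
- screwdriver: screwdriver lying flat, 150 mm long, bystander; origin at its underside, leave where it is
- oil_jar: small amber glass jar with black cap, 36 mm diameter, 55 mm tall, bystander; origin at its underside, leave where it is
- adapter: aluminium block 50 x 60 x 22 mm with a round boss on top (36 mm tall in all), bystander; origin at its underside, leave where it is
- slide_box: grey flat box 92 x 152 x 34 mm, bystander; origin at its underside, leave where it is
- mouse: black computer mouse 105 x 62 x 30 mm, bystander; origin at its underside, leave where it is
There are look-alikes about, which are no part of the job. What is shaped like the grip but yellow is not meant.

How it is judged:
By the outcome, as a careful person would: the job done as asked, in the order asked, and still so for the second after the job is handed in, while the arm keeps its last pose, push and grip.
It also fails if it takes over 45 s, if anything falls off the work surface, if the arm or the gripper's body presses on something with over 40 N, if the wrist force passes 120 N, or if a joint passes its speed limit or range.

ROBOT

A 6-joint arm with a two-finger parallel gripper is mounted at the origin on the work surface. World frame = base frame: x ahead of the robot, y to its left, z up, the work surface at z = 0. Lengths are in m, angles in degrees, forces in N, time in s.
With the tool pointing down it reaches from about 0.4 to 0.825 m from the base axis. Payload 7 kg.
Tool frame: the origin (TCP) lies between the finger pads, 19 mm behind the fingertips; this is the grasp point; z points along the fingers, y is the line along which they close (so a half turn about z gives the same grasp; the last joint's range is limited). The gripper opens to 88 mm and grips with 3 to 60 N. Pads are 19 mm wide; open, the fingers measure 130 mm over their backs; the gripper's body (78 mm by 193 mm) begins 47 mm behind the grasp point.
Start: joints at [85.72, 20.546, 0.682, 0, -70.136, -16.507], TCP at [0.24, 0.631, 0.245] pointing down, gripper open.
Joint ranges: [-176.03, 176.03], [-82.01, 121.73], [-58.28, 71.71], [-173.87, 95.51], [-174.79, -0.11], [-173.66, 173.66]. Speed limits (degrees/s): [136.94, 136.94, 172.46, 180, 180, 180].

INTERFACE

Orientations are given as [roll, pitch, yaw] about the fixed x, y, z axes, in that order (R = Rz(yaw) Ry(pitch) Rx(roll)).
In Python, from plant import r gives the robot as it stands. The module is installed in compiled form; this text tells all that it offers.
- The arm moves only by the tool play_rows, never from a script. Its argument "rows" is a list of rows, each an object with "slide": the shift along the tool's x, y, z as a fraction of full scale, a list of three; "delta_rot": the turn, a rotation vector about the tool's x, y, z as a fraction of full scale, a list of three; "fingers": the opening, from -1 (shut) to 1 (fully open). In form: [{"slide": [x, y, z], "delta_rot": [rx, ry, rz], "fingers": fingers}, ...]. A call has 1 to 8 rows; each row shifts and turns the commanded pose from where the row before left it, along the tool's axes as they then stand; what a row does not reach is not made up. Full scale, the value 1, is 0.15 m for a shift and 0.08 rad for a turn. A row lasts 1/8 s, in which the tool goes at most 62.5 mm and 10.7 degrees, less where a joint would pass 70% of its speed; a pose out of reach is approached as far as the arm can. A call with a number of a shift or a turn outside -1 to 1 is refused whole. A call with a gripper value outside its range is refused whole. The fingers move at their own pace and stop on an object; "squeeze" is the grip in N (left out, the last holds). Time passes only in rows, so rows that do not move let the fingers close. It gives the time, the measured TCP pose, the force, the opening and the grip force at its end, in the units of the state.
- r.get_state(): the state, without advancing time (a new reading comes with each control period).
- r.capture(name): name is "scene" or "top"; returns a dict with "image" (384x512x3 uint8, blue, green, red), "fx", "fy", "cx", "cy" (pixels), "distortion" ([k1, k2, p1, p2, k3] as OpenCV has them; the pictures are not rectified), "R" (3x3) and "t" (3): a world point X has camera coordinates R X + t. Camera axes: x right, y down, z forward; pixel columns grow to the right and rows downward; lengths in m; the calibration is good to about 2 mm. A picture is of the moment at which its call begins. There is no depth.
- r.close_job(): hands the job in; it is judged then, once.
The state is a dict: "time_s": time; "joints": joint angles; "qd": joint speeds; "joint_torque": joint torques, N m; "tcp_pos": TCP position; "eef_rot": TCP orientation; "contact_force": force on the tool from outside, world axes, zero at the start; "moment": the same for the moment, N m; "gripper_width": finger opening in m; "gripper_force": force on a finger pad.
Only numpy, scipy, OpenCV 4.12 (cv2) and the standard library are available. Lean on these libraries where they do the work, as an engineer would, in place of code of your own. Each camera call takes 0.05 s, during which the arm holds its last target. There are 200 camera calls.

## Working session

There is one attempt and no reset: what is moved stays moved. The work goes in short steps, Python scripts to look and compute and a tool call to move; the robot and the scene stay as the last step left them, time stands still between calls to the robot, and variables do not carry over. Pictures are saved under pics/ and viewed, at most 10 in all, crops included, and the job is handed in when it is done.

Besides the shell and the picture viewer there is one more tool, called after "Call:" by a JSON object that holds its "fn" and its "kwargs". play_rows: Moves the arm, as the interface text tells. Shift numbers are shares of 0.15 m and turn numbers shares of 0.08 rad, none past 1 either way. Its arguments: {"type":"object","properties":{"rows":{"type":"array"},"squeeze":{"type":"number"}},"required":["rows"]}

```bash
mkdir -p pics; python3 - <<'E'
from plant import r
import cv2,pickle
d={n:r.capture(n) for n in("scene","top")}
pickle.dump(d,open("c0.pkl","wb"))
for n in d:
    cv2.imwrite(f"pics/{n}0.png",cv2.resize(d[n]["image"],(800,600),interpolation=cv2.INTER_CUBIC))
    c=d[n];print(n,c["fx"],c["cx"],c["cy"],c["distortion"],(-c["R"].T@c["t"]).round(3),c["R"].round(2).tolist())
s=r.get_state();print(s)
E
```

```text
scene 440.7376775209543 255.6939787569742 193.91861165471053 [-0.11499859  0.          0.          0.          0.        ] [0.94  0.53  0.999] [[-0.82, 0.57, -0.01], [0.44, 0.63, -0.64], [-0.36, -0.53, -0.77]]
top 352.78760970883184 258.54629254265615 189.15705903693643 [-0.00218816  0.          0.          0.          0.        ] [ 0.369 -0.066  1.005] [[0.0, -1.0, 0.04], [-0.99, -0.01, -0.17], [0.17, -0.03, -0.99]]
{'time_s': 0.1, 'joints': array([ 8.57192347e+01,  2.05873655e+01,  6.39589281e-01, -1.84820604e-02,
       -7.01362967e+01, -1.65049843e+01]), 'qd': array([-0.06647392, -0.01754091,  0.1141492 ,  0.08717228,  0.02255231,
        0.04515242]), 'joint_torque': array([-2.18770117e-03, -5.84161091e+01,  2.93751186e+01,  7.01554924e+00,
        1.02102119e-02, -5.45111766e-05]), 'tcp_pos': array([0.23943455, 0.63066843, 0.24451793]), 'eef_rot': array([ 1.79914455e+02, -7.22794312e-03, -2.07920369e+01]), 'contact_force': array([0.08950839, 0.21250328, 0.25825697]), 'moment': array([-0.03467947, -0.0034645 , -0.02738421]), 'gripper_force': 0.0, 'gripper_width': 0.08714707408878357}
```

View pics/top0.png

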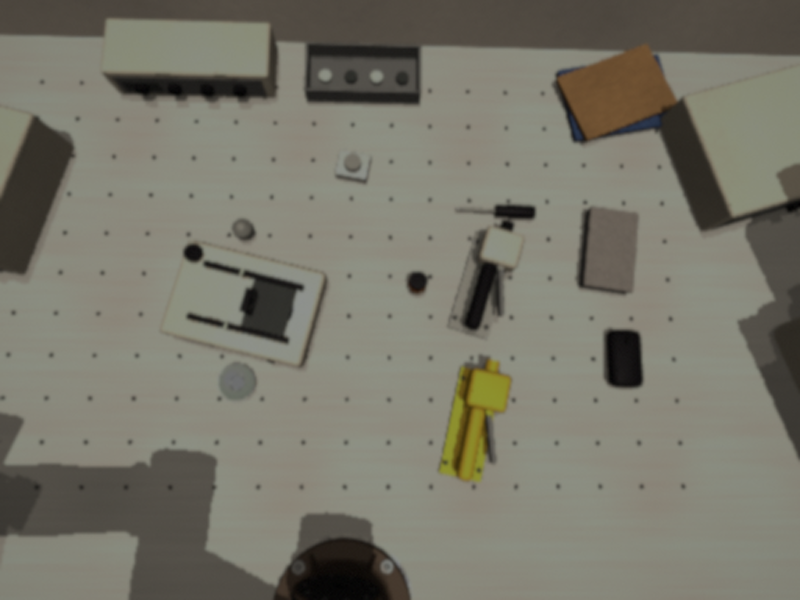

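View pics/scene0.png

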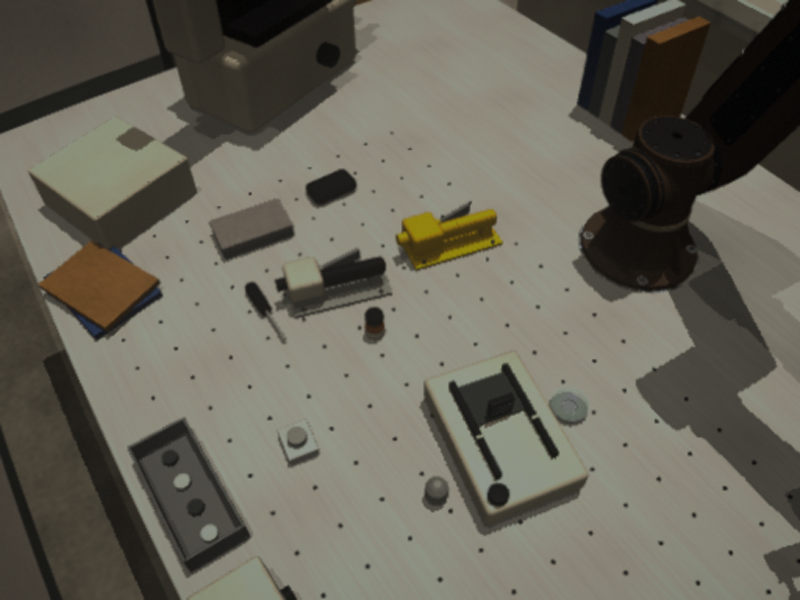

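Top view (800x600 pixels): the grip candidates are the black-and-white one at (487,280) and the yellow one at (475,420). Black handle and white head fit the description, so the first is meant. The illuminator is at (245,300), with its tab at (250,300) and knob at (193,253). In the scene view the grip is at (335,275) and the illuminator at (505,435).

```bash
cat >h.py <<'E'
import numpy as np,cv2,pickle
def ray(c,uv):
    K=np.array([[c["fx"],0,c["cx"]],[0,c["fy"],c["cy"]],[0,0,1]])
    p=cv2.undistortPoints(np.array(uv,float).reshape(-1,1,2),K,np.array(c["distortion"]))[:,0]
    return -c["R"].T@c["t"],np.c_[p,np.ones(len(p))]@c["R"]
def onz(c,uv,z):
    o,d=ray(c,uv);return o+d*((z-o[2])/d[:,2])[:,None]
def proj(c,X):
    K=np.array([[c["fx"],0,c["cx"]],[0,c["fy"],c["cy"]],[0,0,1]])
    return cv2.projectPoints(np.array(X,float).reshape(-1,1,3),cv2.Rodrigues(c["R"])[0],c["t"],K,np.array(c["distortion"]))[0][:,0]
E
python3 - <<'E'
from h import *
d=pickle.load(open("c0.pkl","rb"))
for n,reg in(("top",[(100,150,215,235),(285,140,340,220)]),("scene",[(270,225,380,340),(170,150,255,205)])):
    c=d[n];g=cv2.cvtColor(c["image"],cv2.COLOR_BGR2GRAY)
    for x0,y0,x1,y1 in reg:
        m=np.zeros_like(g);m[y0:y1,x0:x1]=(g[y0:y1,x0:x1]<30)*255
        for k in cv2.findContours(m,cv2.RETR_EXTERNAL,cv2.CHAIN_APPROX_NONE)[0]:
            a=cv2.contourArea(k)
            if a<12: continue
            (cx,cy),wh,an=cv2.minAreaRect(k)
            print(n,a,(round(cx,1),round(cy,1)),np.round(wh,1),"box",cv2.boxPoints(((cx,cy),wh,an)).round(0).tolist(), "z.07",onz(c,[(cx,cy)],.07).round(3)[0,:2])
t=d["top"]["image"][140:240,95:345];
b=cv2.convertScaleAbs(cv2.resize(t,None,fx=3.2,fy=3.2,interpolation=cv2.INTER_CUBIC),alpha=1.7)
s=d["scene"]["image"][145:345,165:385]
e=cv2.convertScaleAbs(cv2.resize(s,(297,270),interpolation=cv2.INTER_CUBIC),alpha=1.7)
o=np.zeros((600,800,3),np.uint8);o[:320]=b;o[325:595,:297]=e
gr=d["top"]["image"][140:220,280:350];o[325:595,310:546]=cv2.convertScaleAbs(cv2.resize(gr,(236,270),interpolation=cv2.INTER_CUBIC),alpha=1.7)
il=d["top"]["image"][150:235,100:212];o[325:555,550:798]=cv2.convertScaleAbs(cv2.resize(s[75:200,90:225],(248,230),interpolation=cv2.INTER_CUBIC),alpha=1.7)
cv2.imwrite("pics/crop1.png",o)
E
```

```text
top 18.0 (166.6, 212.5) [27.6  1.7] box [[153.0, 210.0], [153.0, 208.0], [180.0, 215.0], [180.0, 217.0]] z.07 [0.463 0.144]
top 81.5 (159.7, 192.8) [ 6.7 16.2] box [[154.0, 200.0], [159.0, 184.0], [165.0, 186.0], [161.0, 201.0]] z.07 [0.515 0.165]
top 27.0 (175.4, 180.1) [27.9  1.9] box [[162.0, 178.0], [162.0, 176.0], [189.0, 183.0], [189.0, 184.0]] z.07 [0.55  0.125]
top 52.0 (123.5, 161.5) [7. 9.] box [[119.0, 158.0], [128.0, 158.0], [128.0, 165.0], [119.0, 165.0]] z.07 [0.599 0.266]
top 313.0 (307.4, 189.0) [ 9.8 42. ] box [[297.0, 208.0], [309.0, 167.0], [318.0, 170.0], [306.0, 211.0]] z.07 [ 0.53 -0.23]
scene 38.5 (312.6, 293.2) [25.9  2.7] box [[306.0, 282.0], [308.0, 281.0], [320.0, 304.0], [317.0, 305.0]] z.07 [0.572 0.216]
scene 58.5 (348.5, 279.7) [26.   3.6] box [[341.0, 269.0], [344.0, 267.0], [356.0, 290.0], [353.0, 292.0]] z.07 [0.48  0.238]
scene 139.5 (319.2, 260.1) [11.1 19.9] box [[308.0, 258.0], [327.0, 252.0], [330.0, 262.0], [312.0, 269.0]] z.07 [0.503 0.156]
scene 69.0 (297.3, 262.1) [33.5  4. ] box [[288.0, 248.0], [292.0, 246.0], [307.0, 276.0], [303.0, 278.0]] z.07 [0.55 0.13]
scene 65.5 (331.0, 249.7) [34.5  3.2] box [[321.0, 235.0], [324.0, 234.0], [341.0, 264.0], [338.0, 266.0]] z.07 [0.46 0.15]
scene 43.0 (239.0, 201.0) [6. 8.] box [[235.0, 198.0], [243.0, 198.0], [243.0, 204.0], [235.0, 204.0]] z.07 [ 0.563 -0.11 ]
scene 339.0 (226.0, 173.2) [11. 39.] box [[206.0, 172.0], [244.0, 163.0], [246.0, 174.0], [208.0, 183.0]] z.07 [ 0.538 -0.216]
```

View pics/crop1.png

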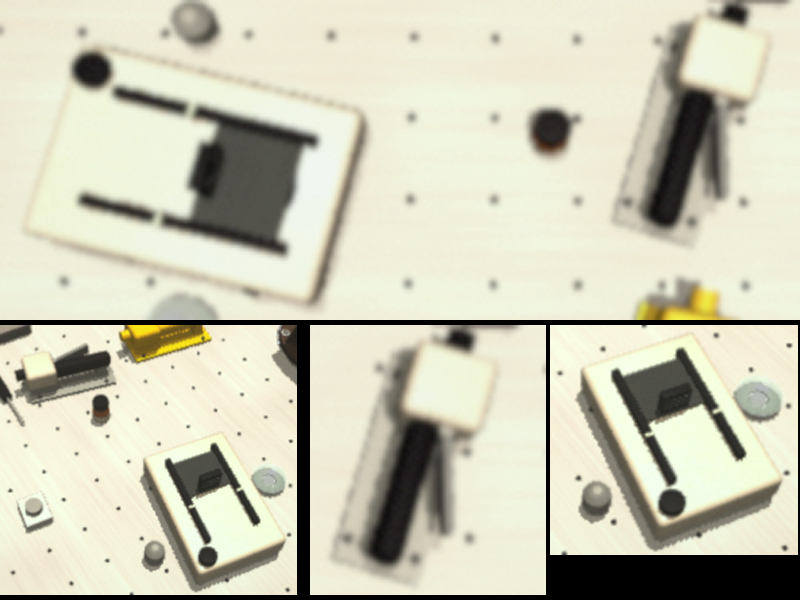

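The crop confirms it: black handle, white head, grey trigger on the right (-y) side, clear plate. The yellow one below is the look-alike. The rail gaps at about (155,175) and (144,208) in the raw top image are the half-way lines.

```bash
python3 - <<'E'
from h import *
d=pickle.load(open("c0.pkl","rb"));T,S=d["top"],d["scene"]
def fit(A,B,name):
    A=np.array(A,float);B=np.array(B,float)
    a,b=A-A.mean(0),B-B.mean(0)
    th=np.arctan2((a[:,0]*b[:,1]-a[:,1]*b[:,0]).sum(),(a*b).sum())
    R=np.array([[np.cos(th),-np.sin(th)],[np.sin(th),np.cos(th)]]);t=B.mean(0)-R@A.mean(0)
    print(name,np.degrees(th).round(2),t.round(4),"res mm",((B-A@R.T-t)*1000).round(1).tolist());return R,t
loc=[(47,12),(-47,12),(60,104)]
pt=[(154.7,174.7),(144.1,208.1),(123.5,161.5)];ps=[(306.3,279),(341.8,265.5),(318.9,316.7)]
z=[.074,.074,.072]
Wt=[onz(T,[p],h)[0,:2] for p,h in zip(pt,z)];Ws=[onz(S,[p],h)[0,:2] for p,h in zip(ps,z)]
cr=[(95+x/3.2,140+y/3.2) for x,y in((25,232),(318,300),(365,112),(90,48))]
Wc=[onz(T,[p],.06)[0,:2] for p in cr];lc=[(-85,125),(-85,-125),(85,-125),(85,125)]
L=lambda l:np.array(l)/1000
fit(L(loc),Wt,"top");fit(L(loc),Ws,"scene");fit(L(lc),Wc,"corners")
R,t=fit(L(loc+loc+lc),Wt+Ws+Wc,"ALL illum")
for n,p in(("tab",(0,-.018)),("half",(0,.012))):
    w=R@np.array(p)+t;print(n,w.round(4))
    X=[*w,.108];print(proj(T,[X]),proj(S,[X]))
# grip
def rect(c,x0,y0,x1,y1,th):
    g=cv2.cvtColor(c["image"],cv2.COLOR_BGR2GRAY)[y0:y1,x0:x1];k=8
    u=cv2.resize(g,None,fx=k,fy=k,interpolation=cv2.INTER_CUBIC)
    cs=cv2.findContours((u<th).astype(np.uint8),cv2.RETR_EXTERNAL,cv2.CHAIN_APPROX_NONE)[0]
    q=max(cs,key=cv2.contourArea);b=cv2.boxPoints(cv2.minAreaRect(q))
    return (b+.5)/k-.5+[x0,y0]
for th in(30,42):
  b=rect(T,290,164,322,220,th);print(th,b.round(1).tolist())
  b=b[np.argsort(b[:,1])];up=b[:2][np.argsort(b[:2,0])];dn=b[2:][np.argsort(b[2:,0])]
  Rr=onz(T,[dn[1],up[1]],.064)[:,:2];Ll=onz(T,[dn[0],up[0]],.030)[:,:2]
  print("right edge",Rr.round(4).tolist(),"left",Ll.round(4).tolist(), "ang",[np.degrees(np.arctan2(*(v[1]-v[0])[::-1])).round(1) for v in(Rr,Ll)])
  ux=(Rr[1]-Rr[0])/np.linalg.norm(Rr[1]-Rr[0]);n=np.array([-ux[1],ux[0]]);print("width",((Ll-Rr)@n).round(4))
  b=rect(S,195,155,252,192,th);print("scene",b.round(1).tolist(),onz(S,b,.064)[:,:2].round(4).tolist(),onz(S,b,.03)[:,:2].round(4).tolist())
h=[(314.1,145.0),(335.5,149.8),(329.9,171.7),(307.3,166.7)]
fit(L([(120,35),(120,-35),(54,-35),(54,35)]),[onz(T,[p],.07)[0,:2] for p in h],"head")
E
```

```text
top -14.26 [0.5151 0.1792] res mm [[-0.5, 0.3], [0.8, -0.1], [-0.2, -0.3]]
scene -12.58 [0.5148 0.1799] res mm [[-0.5, -1.2], [-1.7, -0.9], [2.1, 2.1]]
corners -12.94 [0.5142 0.1732] res mm [[2.9, -0.2], [4.5, 0.4], [-2.1, 4.3], [-5.3, -4.5]]
ALL illum -12.88 [0.5149 0.1768] res mm [[-0.3, 1.5], [1.6, 3.3], [2.1, 0.1], [-0.5, 2.1], [-1.9, 1.9], [1.6, 5.6], [2.3, -3.8], [3.8, -3.1], [-2.9, 0.6], [-5.8, -8.3]]
tab [0.5109 0.1593]
[[158.21991439 192.08704742]] [[319.21390982 254.36015387]]
half [0.5176 0.1885]
[[146.79355812 189.38083813]] [[325.00547488 264.57896238]]
30 [[296.5, 208.1], [308.8, 167.2], [318.3, 170.1], [305.9, 210.9]]
right edge [[0.4706, -0.2261], [0.5836, -0.2622]] left [[0.4821, -0.2054], [0.5994, -0.2423]] ang [np.float64(-17.7), np.float64(-17.4)]
width [0.0232 0.0237]
scene [[205.2, 171.7], [243.9, 163.1], [246.4, 174.5], [207.7, 183.1]] [[0.5811, -0.2603], [0.471, -0.2245], [0.4899, -0.183], [0.5972, -0.2186]] [[0.568, -0.289], [0.454, -0.2519], [0.4735, -0.2089], [0.5848, -0.2458]]
42 [[295.7, 208.3], [308.1, 166.5], [325.3, 171.6], [312.9, 213.4]]
right edge [[0.4641, -0.2449], [0.5795, -0.2815]] left [[0.4813, -0.2033], [0.6013, -0.2403]] ang [np.float64(-17.6), np.float64(-17.1)]
width [0.0448 0.0459]
scene [[204.3, 163.4], [244.9, 159.4], [246.8, 179.5], [206.3, 183.5]] [[0.5667, -0.29], [0.4605, -0.2353], [0.4995, -0.1665], [0.6013, -0.2194]] [[0.5531, -0.3198], [0.443, -0.2632], [0.4835, -0.1918], [0.589, -0.2466]]
head -14.46 [ 0.5314 -0.2495] res mm [[-3.3, -5.4], [1.3, 3.2], [3.1, 4.1], [-1.1, -1.9]]
```

Call:
{"fn": "play_rows", "kwargs": {"rows": [{"slide": [0.277, 0.189, 0], "delta_rot": [0, 0, 0], "fingers": 1}, {"slide": [0.277, 0.189, 0], "delta_rot": [0, 0, 0], "fingers": 1}, {"slide": [0.277, 0.189, 0], "delta_rot": [0, 0, 0], "fingers": 1}, {"slide": [0.277, 0.189, 0], "delta_rot": [0, 0, 0], "fingers": 1}, {"slide": [0.277, 0.189, 0], "delta_rot": [0, 0, 0], "fingers": 1}, {"slide": [0.277, 0.189, 0], "delta_rot": [0, 0, 0], "fingers": 1}, {"slide": [0.277, 0.189, 0], "delta_rot": [0, 0, 0], "fingers": 1}, {"slide": [0.277, 0.189, 0], "delta_rot": [0, 0, -0.7], "fingers": 1}], "squeeze": 20}}

```text
time_s: 1.1
tcp_pos: [0.4704, 0.2995, 0.2452]
eef_rot: [180.0, 0.0, -17.5]
contact_force: [0.1, 0.7, 0.7]
gripper_width: 0.0875
gripper_force: 0.0
```

```bash
cat >go.py <<'E'
import sys,numpy as np
from scipy.spatial.transform import Rotation as Ro
from plant import r
def go(x,y,z,yaw):
    s=r.get_state();R=Ro.from_euler("xyz",s["eef_rot"],degrees=True)
    G=Ro.from_euler("xyz",[180,0,yaw],degrees=True)
    print("t",s["time_s"],"pos",s["tcp_pos"].round(4),"rot",s["eef_rot"].round(2),"F",s["contact_force"].round(1),"w",round(s["gripper_width"],4),"g",round(s["gripper_force"],1))
    d=np.array([x,y,z])-s["tcp_pos"]
    print("shares",(R.inv().apply(d)/.15).round(3),"after-turn",(G.inv().apply(d)/.15).round(3),"rot",((R.inv()*G).as_rotvec()/.08).round(2),"mm",(R.inv().apply(d)*1000).round(1))
if __name__=="__main__": go(*map(float,sys.argv[1:]))
E
python3 go.py .532 -.240 .2 -17.6
```

```text
t 1.1 pos [0.4704 0.2995 0.2452] rot [ 1.7999e+02  1.0000e-02 -1.7510e+01] F [0.1 0.7 0.7] w 0.0875 g 0.0
shares [1.474 3.306 0.302] after-turn [1.479 3.304 0.301] rot [0.   0.   0.02] mm [221.1 495.9  45.3]
```

Call:
{"fn": "play_rows", "kwargs": {"rows": [{"slide": [0.147, 0.33, 0], "delta_rot": [0, 0, 0], "fingers": 1}, {"slide": [0.147, 0.33, 0], "delta_rot": [0, 0, 0], "fingers": 1}, {"slide": [0.147, 0.33, 0], "delta_rot": [0, 0, 0], "fingers": 1}, {"slide": [0.147, 0.33, 0], "delta_rot": [0, 0, 0], "fingers": 1}, {"slide": [0.147, 0.33, 0], "delta_rot": [0, 0, 0], "fingers": 1}, {"slide": [0.147, 0.33, 0], "delta_rot": [0, 0, 0], "fingers": 1}, {"slide": [0.147, 0.33, 0], "delta_rot": [0, 0, 0], "fingers": 1}, {"slide": [0.147, 0.33, 0], "delta_rot": [0, 0, 0], "fingers": 1}]}}

```text
time_s: 2.1
tcp_pos: [0.5182, -0.1315, 0.2453]
eef_rot: [-180.0, 0.0, -17.6]
contact_force: [0.5, 0.1, 0.9]
gripper_width: 0.0879
gripper_force: 0.0
```

Call:
{"fn": "play_rows", "kwargs": {"rows": [{"slide": [0.147, 0.33, 0.15], "delta_rot": [0, 0, 0], "fingers": 1}, {"slide": [0.147, 0.33, 0.15], "delta_rot": [0, 0, 0], "fingers": 1}, {"slide": [0, 0, 0.3], "delta_rot": [0, 0, 0], "fingers": 1}, {"slide": [0, 0, 0.3], "delta_rot": [0, 0, 0], "fingers": 1}, {"slide": [0, 0, 0], "delta_rot": [0, 0, 0], "fingers": 1}]}}

```text
time_s: 2.72
tcp_pos: [0.5277, -0.2372, 0.107]
eef_rot: [179.9, 0.4, -17.6]
contact_force: [-0.4, -0.2, 0.7]
gripper_width: 0.0877
gripper_force: 0.0
```

```bash
python3 - <<'E'
from h import *
from go import go
from plant import r
s=r.get_state();print(s["tcp_pos"]);go(.532,-.24,.047,-17.6)
S=r.capture("scene");T=r.capture("top")
a=S["image"][100:230,130:290];b=T["image"][120:230,270:370]
o=np.zeros((600,800,3),np.uint8)
o[:390,:480]=cv2.convertScaleAbs(cv2.resize(a,(480,390),interpolation=cv2.INTER_CUBIC),alpha=1.8)
o[:330,490:790]=cv2.convertScaleAbs(cv2.resize(b,(300,330),interpolation=cv2.INTER_CUBIC),alpha=1.8)
cv2.imwrite("pics/near1.png",o)
E
```

```text
[ 0.52772428 -0.23724891  0.10697535]
t 2.725 pos [ 0.5277 -0.2372  0.107 ] rot [179.94   0.44 -17.64] F [-0.4 -0.2  0.7] w 0.0877 g 0.0
shares [0.036 0.008 0.4  ] after-turn [0.033 0.009 0.4  ] rot [ 0.01  0.1  -0.01] mm [ 5.4  1.3 59.9]
```

View pics/near1.png

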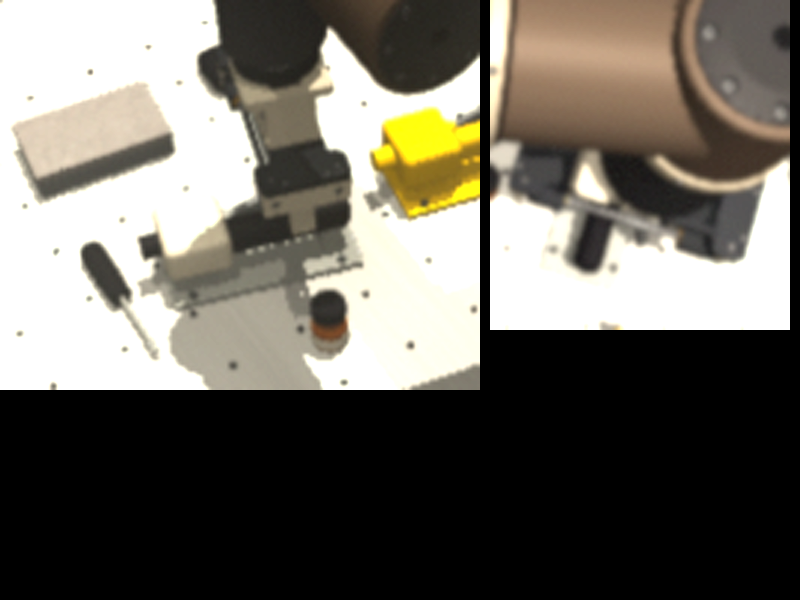

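The gripper straddles the handle in both crops, with the near finger on the +y side of the handle and the head clear. I'm descending.

Call:
{"fn": "play_rows", "kwargs": {"rows": [{"slide": [0.036, 0.008, 0.1], "delta_rot": [0, 0, 0], "fingers": 1}, {"slide": [0, 0, 0.1], "delta_rot": [0, 0, 0], "fingers": 1}, {"slide": [0, 0, 0.1], "delta_rot": [0, 0, 0], "fingers": 1}, {"slide": [0, 0, 0.1], "delta_rot": [0, 0, 0], "fingers": 1}, {"slide": [0, 0, 0], "delta_rot": [0, 0, 0], "fingers": 1}]}}

```text
time_s: 3.45
tcp_pos: [0.5342, -0.24, 0.0487]
eef_rot: [180.0, 0.2, -17.6]
contact_force: [-0.5, -0.2, 0.3]
gripper_width: 0.0879
gripper_force: 0.0
```

Call:
{"fn": "play_rows", "kwargs": {"rows": [{"slide": [0, 0, 0], "delta_rot": [0, 0, 0], "fingers": 0.25}, {"slide": [0, 0, 0], "delta_rot": [0, 0, 0], "fingers": 0.25}, {"slide": [0, 0, 0], "delta_rot": [0, 0, 0], "fingers": 0.25}]}}

```text
time_s: 3.82
tcp_pos: [0.5346, -0.2405, 0.0506]
eef_rot: [180.0, 0.1, -17.6]
contact_force: [-2.8, -3.1, 1.5]
gripper_width: 0.0629
gripper_force: 1.9
```

Call:
{"fn": "play_rows", "kwargs": {"rows": [{"slide": [0, 0, 0], "delta_rot": [0, 0, 0], "fingers": -0.05}, {"slide": [0, 0, 0], "delta_rot": [0, 0, 0], "fingers": -0.05}, {"slide": [0, 0, 0], "delta_rot": [0, 0, 0], "fingers": -0.05}]}}

```text
time_s: 4.2
tcp_pos: [0.5334, -0.2407, 0.0503]
eef_rot: [179.9, 0.2, -17.6]
contact_force: [-6.2, -5.9, 2.2]
gripper_width: 0.042
gripper_force: 3.1
```

Call:
{"fn": "play_rows", "kwargs": {"rows": [{"slide": [0, 0, 0], "delta_rot": [0, 0, 0], "fingers": -0.3}, {"slide": [0, 0, 0], "delta_rot": [0, 0, 0], "fingers": -0.5}, {"slide": [0, 0, 0], "delta_rot": [0, 0, 0], "fingers": -0.5}, {"slide": [0, 0, 0], "delta_rot": [0, 0, 0], "fingers": -0.5}]}}

```text
time_s: 4.7
tcp_pos: [0.5329, -0.2416, 0.0503]
eef_rot: [179.9, 0.2, -17.6]
contact_force: [-7.4, -10.0, 2.1]
gripper_width: 0.0366
gripper_force: 19.9
```

Call:
{"fn": "play_rows", "kwargs": {"rows": [{"slide": [0, 0, 0], "delta_rot": [0, 0, 0], "fingers": -0.6}, {"slide": [0, 0, 0], "delta_rot": [0, 0, 0], "fingers": -0.6}, {"slide": [0, 0, 0], "delta_rot": [0, 0, 0], "fingers": -0.6}], "squeeze": 32}}

```text
time_s: 5.08
tcp_pos: [0.5329, -0.2414, 0.0503]
eef_rot: [179.9, 0.2, -17.6]
contact_force: [-7.4, -8.8, 3.3]
gripper_width: 0.0363
gripper_force: 31.9
```

```bash
python3 - <<'E'
from h import *
from plant import r
S=r.capture("scene");T=r.capture("top")
a=S["image"][100:230,130:290];b=T["image"][120:230,270:370]
o=np.zeros((390,800,3),np.uint8)
o[:390,:480]=cv2.convertScaleAbs(cv2.resize(a,(480,390),interpolation=cv2.INTER_CUBIC),alpha=1.8)
o[:330,490:790]=cv2.convertScaleAbs(cv2.resize(b,(300,330),interpolation=cv2.INTER_CUBIC),alpha=1.8)
cv2.imwrite("pics/near2.png",o)
E
```

```text
(no output)
```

View pics/near2.png

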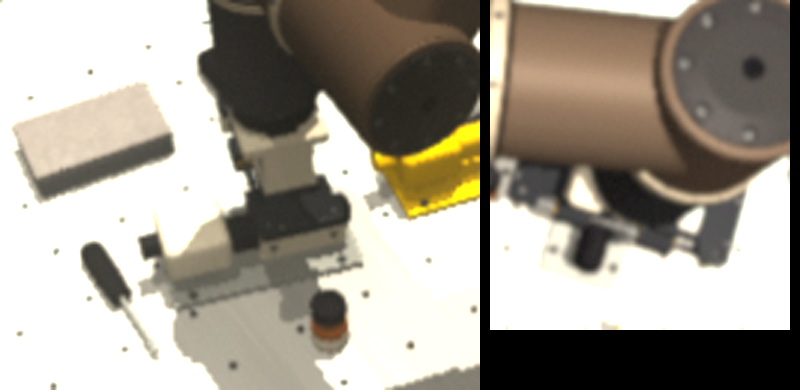

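The fingers are closed on the handle. The width stays at 36.5 mm from 20 N to 32 N, so the trigger is at its stop. Next I release it and rise.

Call:
{"fn": "play_rows", "kwargs": {"rows": [{"slide": [0, 0, 0], "delta_rot": [0, 0, 0], "fingers": 1}, {"slide": [0, 0, 0], "delta_rot": [0, 0, 0], "fingers": 1}, {"slide": [0, 0, 0], "delta_rot": [0, 0, 0], "fingers": 1}, {"slide": [0, 0, 0], "delta_rot": [0, 0, 0], "fingers": 1}, {"slide": [0, 0, 0], "delta_rot": [0, 0, 0], "fingers": 1}, {"slide": [0, 0, 0], "delta_rot": [0, 0, 0], "fingers": 1}], "squeeze": 20}}

```text
time_s: 5.92
tcp_pos: [0.5355, -0.2399, 0.0504]
eef_rot: [-180.0, -0.0, -17.6]
contact_force: [0.7, 0.6, 0.5]
gripper_width: 0.0862
gripper_force: 0.0
```

Call:
{"fn": "play_rows", "kwargs": {"rows": [{"slide": [0, 0, -0.2], "delta_rot": [0, 0, 0], "fingers": 1}, {"slide": [0, 0, -0.3], "delta_rot": [0, 0, 0], "fingers": 1}, {"slide": [0, 0, -0.3], "delta_rot": [0, 0, 0], "fingers": 1}, {"slide": [0, 0, -0.3], "delta_rot": [0, 0, 0], "fingers": 1}, {"slide": [0, 0, -0.1], "delta_rot": [0, 0, -0.92], "fingers": 1}]}}

```text
time_s: 6.55
tcp_pos: [0.5365, -0.2402, 0.2339]
eef_rot: [-180.0, -0.3, -13.3]
contact_force: [0.4, -1.0, -1.5]
gripper_width: 0.0878
gripper_force: 0.0
```

```bash
python3 go.py .5108 .162 .22 -13.4
```

```text
t 6.55 pos [ 0.5365 -0.2402  0.2339] rot [-179.98   -0.28  -13.25] F [ 0.4 -1.  -1.5] w 0.0878 g 0.0
shares [-0.782 -2.57   0.09 ] after-turn [-0.788 -2.569  0.093] rot [-0.01 -0.06  0.03] mm [-117.3 -385.6   13.5]
```

Call:
{"fn": "play_rows", "kwargs": {"rows": [{"slide": [-0.098, -0.321, 0], "delta_rot": [0, 0, 0], "fingers": 1}, {"slide": [-0.098, -0.321, 0], "delta_rot": [0, 0, 0], "fingers": 1}, {"slide": [-0.098, -0.321, 0], "delta_rot": [0, 0, 0], "fingers": 1}, {"slide": [-0.098, -0.321, 0], "delta_rot": [0, 0, 0], "fingers": 1}, {"slide": [-0.098, -0.321, 0], "delta_rot": [0, 0, 0], "fingers": 1}, {"slide": [-0.098, -0.321, 0], "delta_rot": [0, 0, 0], "fingers": 1}, {"slide": [-0.098, -0.321, 0], "delta_rot": [0, 0, 0], "fingers": 1}, {"slide": [-0.098, -0.321, 0], "delta_rot": [0, 0, 0], "fingers": 1}]}}

```text
time_s: 7.55
tcp_pos: [0.5093, 0.1636, 0.2305]
eef_rot: [-180.0, 0.0, -13.3]
contact_force: [0.1, 1.4, -0.3]
gripper_width: 0.0877
gripper_force: 0.0
```

Call:
{"fn": "play_rows", "kwargs": {"rows": [{"slide": [0, 0, 0.2], "delta_rot": [0, 0, 0], "fingers": 1}, {"slide": [0, 0, 0.2], "delta_rot": [0, 0, 0], "fingers": 1}, {"slide": [0, 0, 0], "delta_rot": [0, 0, 0], "fingers": 1}]}}

```text
time_s: 7.92
tcp_pos: [0.5084, 0.1612, 0.1685]
eef_rot: [179.8, 0.2, -13.4]
contact_force: [-0.1, -0.0, 0.4]
gripper_width: 0.0875
gripper_force: 0.0
```

```bash
python3 - <<'E'
from h import *
from go import go
from plant import r
go(.5108,.162,.094,-13.4)
S=r.capture("scene");T=r.capture("top");pickle.dump((S,T),open("c1.pkl","wb"))
a=S["image"][200:350,250:400];g=T["image"][130:220,270:350];b=T["image"][140:240,90:220]
o=np.zeros((600,800,3),np.uint8)
o[:600,:480]=0
o[:480,:480]=cv2.convertScaleAbs(cv2.resize(a,(480,480),interpolation=cv2.INTER_CUBIC),alpha=1.7)
o[:240,485:797]=cv2.convertScaleAbs(cv2.resize(b,(312,240),interpolation=cv2.INTER_CUBIC),alpha=1.7)
o[250:520,490:730]=cv2.convertScaleAbs(cv2.resize(g,(240,270),interpolation=cv2.INTER_CUBIC),alpha=1.7)
cv2.imwrite("pics/near3.png",o)
E
```

```text
t 7.925 pos [0.5084 0.1612 0.1685] rot [179.82   0.19 -13.35] F [-0.1 -0.   0.4] w 0.0875 g 0.0
shares [ 0.016 -0.01   0.496] after-turn [ 0.015 -0.009  0.496] rot [0.04 0.04 0.01] mm [ 2.4 -1.6 74.5]
```

View pics/near3.png

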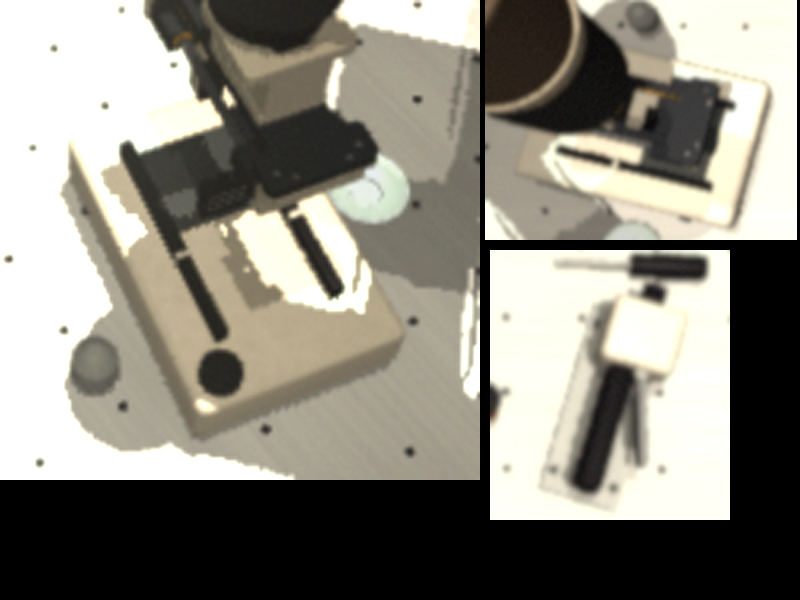

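The trigger has sprung back to its splay. The gripper is above the tab (scene crop around (225,190)) with the rails clear on both sides. I'm descending and pinching slowly.

Call:
{"fn": "play_rows", "kwargs": {"rows": [{"slide": [0.016, -0.01, 0.1], "delta_rot": [0, 0, 0], "fingers": 1}, {"slide": [0, 0, 0.1], "delta_rot": [0, 0, 0], "fingers": 1}, {"slide": [0, 0, 0.1], "delta_rot": [0, 0, 0], "fingers": 1}, {"slide": [0, 0, 0.1], "delta_rot": [0, 0, 0], "fingers": 1}, {"slide": [0, 0, 0.08], "delta_rot": [0, 0, 0], "fingers": 0.4}, {"slide": [0, 0, 0], "delta_rot": [0, 0, 0], "fingers": 0}, {"slide": [0, 0, 0], "delta_rot": [0, 0, 0], "fingers": -0.4}]}}

```text
time_s: 8.9
tcp_pos: [0.5129, 0.1628, 0.0986]
eef_rot: [-180.0, -0.0, -13.4]
contact_force: [0.6, 0.1, 0.2]
gripper_width: 0.0631
gripper_force: 0.0
```

Call:
{"fn": "play_rows", "kwargs": {"rows": [{"slide": [0, 0, 0], "delta_rot": [0, 0, 0], "fingers": -0.55}, {"slide": [0, 0, 0], "delta_rot": [0, 0, 0], "fingers": -0.6}, {"slide": [0, 0, 0], "delta_rot": [0, 0, 0], "fingers": -0.6}]}}

```text
time_s: 9.28
tcp_pos: [0.5127, 0.1627, 0.0986]
eef_rot: [-180.0, -0.0, -13.4]
contact_force: [-0.2, -1.1, 0.5]
gripper_width: 0.0331
gripper_force: 0.0
```

Call:
{"fn": "play_rows", "kwargs": {"rows": [{"slide": [0, 0, 0.025], "delta_rot": [0, 0, 0], "fingers": -0.6}, {"slide": [0, 0, 0], "delta_rot": [0, 0, 0], "fingers": -0.65}, {"slide": [0, 0, 0], "delta_rot": [0, 0, 0], "fingers": -0.7}, {"slide": [0, 0, 0], "delta_rot": [0, 0, 0], "fingers": -0.75}, {"slide": [0, 0, 0], "delta_rot": [0, 0, 0], "fingers": -0.85}, {"slide": [0, 0, 0], "delta_rot": [0, 0, 0], "fingers": -1}, {"slide": [0, 0, 0], "delta_rot": [0, 0, 0], "fingers": -1}, {"slide": [0, 0, 0], "delta_rot": [0, 0, 0], "fingers": -1}], "squeeze": 30}}

```text
time_s: 10.28
tcp_pos: [0.5124, 0.1625, 0.0943]
eef_rot: [180.0, 0.0, -13.4]
contact_force: [0.4, -3.2, -7.2]
gripper_width: 0.0118
gripper_force: 30.0
```

```bash
python3 go.py .5178 .1912 .094 -13.4
```

```text
t 10.275 pos [0.5124 0.1625 0.0943] rot [ 1.7998e+02  3.0000e-02 -1.3370e+01] F [ 0.4 -3.2 -7.2] w 0.0118 g 30.0
shares [-0.009 -0.195  0.002] after-turn [-0.009 -0.195  0.002] rot [0.01 0.01 0.01] mm [ -1.4 -29.2   0.3]
```

Call:
{"fn": "play_rows", "kwargs": {"rows": [{"slide": [0, -0.033, 0], "delta_rot": [0, 0, 0], "fingers": -1}, {"slide": [0, -0.033, 0], "delta_rot": [0, 0, 0], "fingers": -1}, {"slide": [0, -0.033, 0], "delta_rot": [0, 0, 0], "fingers": -1}, {"slide": [0, -0.033, 0], "delta_rot": [0, 0, 0], "fingers": -1}, {"slide": [0, -0.033, 0], "delta_rot": [0, 0, 0], "fingers": -1}, {"slide": [0, -0.03, 0], "delta_rot": [0, 0, 0], "fingers": -1}, {"slide": [0, 0, 0], "delta_rot": [0, 0, 0], "fingers": -1}, {"slide": [0, 0, 0], "delta_rot": [0, 0, 0], "fingers": -1}]}}

```text
time_s: 11.28
tcp_pos: [0.5191, 0.1905, 0.0943]
eef_rot: [179.9, 0.0, -13.4]
contact_force: [1.9, -7.3, -6.2]
gripper_width: 0.012
gripper_force: 30.0
```

```bash
python3 - <<'E'
from h import *
from go import go
from plant import r
go(.5178,.1912,.094,-13.4)
S=r.capture("scene");T=r.capture("top");pickle.dump((S,T),open("c2.pkl","wb"))
a=S["image"][215:325,265:375];b=T["image"][140:240,90:220]
o=np.zeros((600,800,3),np.uint8)
o[:,:600]=cv2.convertScaleAbs(cv2.resize(a,(600,600),interpolation=cv2.INTER_CUBIC),alpha=1.8)
o[:150,604:799]=cv2.convertScaleAbs(cv2.resize(b,(195,150),interpolation=cv2.INTER_CUBIC),alpha=1.8)
cv2.imwrite("pics/near4.png",o)
E
```

```text
t 11.275 pos [0.5191 0.1905 0.0943] rot [ 1.7991e+02  4.0000e-02 -1.3360e+01] F [ 1.9 -7.3 -6.2] w 0.012 g 30.0
shares [-0.009 -0.002  0.002] after-turn [-0.009 -0.002  0.002] rot [0.02 0.01 0.01] mm [-1.4 -0.3  0.3]
```

View pics/near4.png

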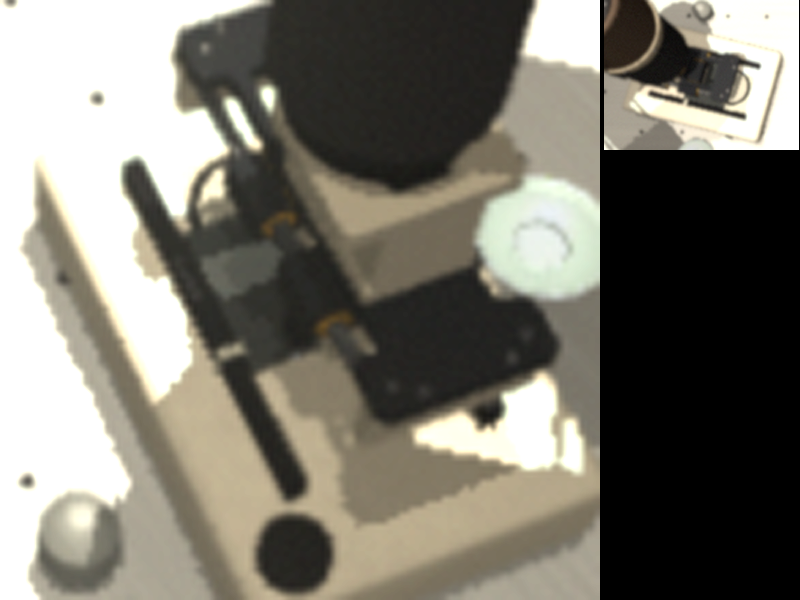

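The shutter is half withdrawn. Its edge sits just past the left half-way line at crop (230,350), as it should with the edge just ahead of the tab. TCP is within 0.5 mm of the half mark along y, and the spring force is about 6.7 N against the expected 6.5 N. I'll check it holds still for a moment, then hand in.

Call:
{"fn": "play_rows", "kwargs": {"rows": [{"slide": [0, 0, 0], "delta_rot": [0, 0, 0], "fingers": -1}, {"slide": [0, 0, 0], "delta_rot": [0, 0, 0], "fingers": -1}, {"slide": [0, 0, 0], "delta_rot": [0, 0, 0], "fingers": -1}, {"slide": [0, 0, 0], "delta_rot": [0, 0, 0], "fingers": -1}, {"slide": [0, 0, 0], "delta_rot": [0, 0, 0], "fingers": -1}, {"slide": [0, 0, 0], "delta_rot": [0, 0, 0], "fingers": -1}]}}

```text
time_s: 12.12
tcp_pos: [0.5191, 0.1905, 0.0943]
eef_rot: [179.9, 0.0, -13.4]
contact_force: [1.4, -7.0, -6.5]
gripper_width: 0.0121
gripper_force: 30.0
```

```bash
python3 - <<'E'
from go import go
from plant import r
go(.5178,.1912,.094,-13.4)
s=r.get_state()
if s["gripper_force"]>25 and abs(s["tcp_pos"][1]-.1908)<.0012: print(r.close_job())
E
```

```text
t 12.125 pos [0.5191 0.1905 0.0943] rot [ 1.7991e+02  4.0000e-02 -1.3370e+01] F [ 1.4 -7.  -6.5] w 0.0121 g 30.0
shares [-0.009 -0.003  0.002] after-turn [-0.009 -0.003  0.002] rot [0.02 0.01 0.01] mm [-1.4 -0.4  0.3]
the job is handed in; nothing more can be done
None
```

I squeezed the trigger to its stop and let it spring back, then slid the shutter to half travel (within about 1 mm by my measurements) and handed the job in at 12.1 s with the fingers still holding the tab at 30 N; no verdict came back.

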